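Turn over three tap aerators in the turnover nest

ROBOT

A 7-joint arm with a two-finger parallel gripper is mounted at the origin on a cart in front of the work surface, level with it; the furniture and walls round the work are solid. World frame = base frame: x ahead of the robot, y to its left, z up, the work surface at z = 0. Lengths are in m, angles in rad, forces in N, time in s.
With the tool pointing down it reaches from about 0.425 to 0.95 m from the base axis. Payload 4.7 kg.
Tool frame: the origin (TCP) lies on the centre line of the jaws, within the pads' length; the fingertips stand 25 mm ahead of it and the grasp point (between the pads) lies 6 mm ahead of it (r.tips_ahead is the distance from the TCP to the fingertips, in m); z points along the fingers, y is the direction in which the jaws open and shut (so a half turn about z gives the same grasp; the last joint's range is limited). The gripper opens to 85 mm and grips with 20 to 120 N. Pads are 22 mm wide; open, the fingers measure 114 mm over their backs; the gripper's body (76 mm by 85 mm) begins 54 mm behind the grasp point. The pads swing forward as they close: fully open they stand 13 mm farther back than shut.
Start: joints at [-1.195, 0.469, -0.049, 1.532, 0.024, 1.141, -0.082], TCP at [0.266, 0.62, 0.256] pointing down, gripper open.
Joint ranges: [-2.59, 2.59], [-0.33, 1.99], [-1.39, 1.29], [0.1, 2.45], [-1.04, 4.18], [0.21, 1.99], [-2.66, 2.66]. Speed limits (rad/s): [2.57, 2.57, 3.14, 3.14, 3.14, 3.14, 3.14].

INTERFACE

Orientations are given as a rotation vector (axis times angle).
In Python, from bench import r gives the robot as it stands. The module is installed in compiled form; this text tells all that it offers.
- The arm moves only by the shell command python3 -m jog 'ROWS'. ROWS is JSON, one flat list of numbers, 5 for each row, row after row: the shift along the tool's x, y, z in units of 2.5 cm (1.0 is 2.5 cm), then the turn about the tool's z in units of 60 degrees (1.0 is 60 degrees), then the opening, from -1 (shut) to 1 (fully open), so that 0 is half open. A call has exactly 10 rows; each row shifts and turns the pose as measured when the row begins, along the tool's axes as they then stand; what a row does not reach is not made up. A row lasts 1/8 s, in which the tool goes at most 62.5 mm and 10.7 degrees, less where a joint would pass 70% of its speed; a pose out of reach is approached as far as the arm can. A call with a number of a shift or a turn outside -1 to 1 is refused whole. A call with a gripper value outside its range is refused whole. The fingers move at their own pace and stop on an object; the grip force is fixed at half the most. Time passes only in rows, so rows that do not move let the fingers close, or fill a call up. It gives the time, the measured TCP pose, the force and the opening at its end, in the units of the state.
- r.sense(): the state, without advancing time (a new reading comes with each control period).
- r.grab_frame(name): name is "side" or "top" or "wrist"; returns (picture, depth): 384x512x3 uint8, red, green, blue; 384x512 float32, m along the optical axis (not along the pixel's ray), 0 where there is no reading.
- r.camera_info(name): a dict with "intrinsics" (3x3 intrinsics, pixels), "D" ([k1, k2, p1, p2, k3] as OpenCV has them; the pictures are not rectified), "R" (3x3) and "t" (3): a world point X has camera coordinates R X + t; the wrist camera has in their place "hand_eye" (4x4, takes a point from camera to tool coordinates, whose origin is the TCP and whose axes are the flange's). Camera axes: x right, y down, z forward; pixel columns grow to the right and rows downward; lengths in m; the calibration is good to about 2 mm. A picture is of the moment at which its call begins: read the wrist's pose just before it. camera_info takes no time and is no camera call.
- r.finish_job(): hands the job in, once; it reports no verdict.
Trained networks look in the newest picture that a camera, given by its name, has taken for a name from the list of things; names that differ only in an ending like _2 or _b are one class to them, and where a whole thing is asked for, a point or a joint stands for the part that bears it (a point fixed in the world has none). Each returns a list of dicts, best first, with "confidence" (0 to 1); they miss things now and then, are a little off and sometimes report something else, mostly with a low value. They report only what shows in the picture. A call takes as long as a camera call.
- r.recognise(camera, target): "at" ([x, y, z] in m, in the coordinates of the camera as it stood for that picture, good to about 4 mm: the middle of the surface that is visible of it).
- r.trace(camera, target): "region" (384x512 bool, what is visible of it).
- r.mark_of(camera, target): "at" ([x, y, z] in m, in the coordinates of the camera as it stood for that picture, good to about 4 mm: a listed point, or the origin of a listed thing).
The state is a dict: "clock": time; "joint_positions": joint angles; "joint_velocities": joint speeds; "effort": joint torques, N m; "ee_pos": TCP position; "ee_rot": TCP orientation; "ft_force": force on the tool from outside, world axes, zero at the start; "wrist_torque": the same for the moment, N m; "opening": opening from 0.0 (shut) to 1.0 (fully open).
Only numpy, scipy, OpenCV 4.12 (cv2) and the standard library are available. Lean on these libraries where they do the work, as an engineer would, in place of code of your own. Each camera call takes 0.05 s, during which the arm holds its last target. There are 200 camera calls.

TASK

Three tap aerators lie in the left-hand leaf of the turnover nest, and their rubber seals, underneath, are to be greased next. Turn them all over at once with the nest, without touching them: fold the empty right-hand leaf right over onto them, swing the leaf they lie in across to the right, which takes the closed upper leaf with it, then bring it back alone right down flat on the left, so that all three lie seal up in the right-hand leaf, flat as well. Leave the things round the nest where they are.

Things in the scene. Friction and masses are not known exactly. Their poses are not given: they have to be found in the camera images.
- turnover_nest: Turnover nest, a fixed clamshell fixture: aluminium base plate 205 x 230 mm, 12 mm high, two steel pillow blocks 63 mm high carrying a shaft, on which two white plastic leaves with aluminium backs turn. Origin on the bench top under the middle of the shaft; x along the shaft (away from the robot), y to the left, z up. May stand turned by up to 0.35 rad.
- hinge_axis (a point): Middle of the shaft, 50 mm above the bench; both leaves turn about its x axis (axes as the nest's). A leaf measures 152 mm along the shaft, reaches from 30 to 106 mm from the axis and is 17.5 mm thick; its face lies 1 mm short of the axis plane. Each has 3 round pockets, 31 mm across, 9 mm deep, 45 mm apart, 68 mm from the axis. Closed, the faces meet 2 mm apart on rubber bumpers.
- leaf_a (a joint): Angle (rad) of the leaf that holds the aerators at the start. 0: flat to the left (+y of the nest), pockets up, face 49 mm above the bench. pi: turned right over to the right, pockets down. Friction hinge, about 0.3 N m: stays wherever it is left and takes 1 to 4 N at its grip, up to 7 N when pushing the other leaf. Both ends are firm stops.
- leaf_b (a joint): Angle (rad) of the empty leaf. 0: flat to the right (-y of the nest), pockets up. pi: folded over onto the other leaf lying flat, pockets down. Starts at 0 to 1.0. Same friction hinge. The leaves cannot pass through each other: leaf_a + leaf_b is at most pi, and a leaf turned against the closed other one pushes it ahead, still closed, with the aerators shut in between.
- grip_a (a point): Middle of the grip of the leaf that holds the aerators: a black round sleeve, 16 mm thick and 44 mm long, parallel to the shaft, that turns freely on the pin of a steel bow handle. 150 mm from the hinge axis, 38 mm toward the robot from the leaf's middle; 42 mm above the bench with the leaf flat, 58 mm when turned right over. Stems 48 mm apart, 36 mm clear between sleeve and leaf edge.
- grip_b (a point): Middle of the same kind of grip on the empty leaf: 150 mm from the hinge axis, but 38 mm away from the robot from the leaf's middle, so that the two grips lie side by side, 76 mm apart, when the leaves are closed. Axes of both grip points: as the nest's while the leaf lies flat. Both go round the hinge axis with their leaves, 8 mm behind the axis plane.
- aerator_front_center (a point): Centre of the front chrome tap aerator (27 mm across, 18 mm high, 22 g), loose in its pocket of leaf a; front is nearest the robot. Its z axis points from the black rubber seal, underneath at the start, to the mesh; 9 mm of it stand out of the pocket.
- aerator_middle_center (a point): Centre of the middle chrome tap aerator (27 mm across, 18 mm high, 22 g), loose in its pocket of leaf a; front is nearest the robot. Its z axis points from the black rubber seal, underneath at the start, to the mesh; 9 mm of it stand out of the pocket.
- aerator_back_center (a point): Centre of the back chrome tap aerator (27 mm across, 18 mm high, 22 g), loose in its pocket of leaf a; front is nearest the robot. Its z axis points from the black rubber seal, underneath at the start, to the mesh; 9 mm of it stand out of the pocket.
- seat_front (a point): Where the centre of the front aerator lies when it rests in its pocket of the empty leaf b (68 mm from the hinge axis); it moves with that leaf.
- seat_middle (a point): Where the centre of the middle aerator lies when it rests in its pocket of the empty leaf b (68 mm from the hinge axis); it moves with that leaf.
- seat_back (a point): Where the centre of the back aerator lies when it rests in its pocket of the empty leaf b (68 mm from the hinge axis); it moves with that leaf.
- grease_tin: Round tin of grease, 64 mm across, 22 mm high, loose on the bench in front of the nest. A bystander. Origin at the middle of its underside.
- aerator_key: Flat plastic aerator key, 92 x 37 x 8 mm, loose on the bench in front of the nest. A bystander. Origin at the middle of its underside.
- marker: Felt marker, 131 mm long, 13 mm thick, lying loose to the left of the nest. A bystander. Origin at the middle of its underside.
- brass_tee: Small brass pipe tee, 33 x 41 x 22 mm, lying loose to the right of the nest. A bystander. Origin at the middle of its underside.

How it is judged:
On the way, in this order (a step that is already met when the one before it is completed fails the run):
1. the empty leaf is folded right over onto the aerators, which still lie on the left (value of joint leaf_b above 2.95 rad and value of joint leaf_a below 0.2 rad), for 0.2 s.
2. the closed pair has been swung across to the right (value of joint leaf_a above 2.98 rad and value of joint leaf_b below 0.15 rad), for 0.2 s.
At the end, for the whole second after the job is handed in: Each of the three aerators lies seal up (turned over to within about 16 degrees) in its own pocket of the right-hand leaf, its centre within 7 mm of its seat there, and at rest; both leaves lie open and flat within 0.15 rad, the one that held the aerators back on the left (angle between each of aerator_front_center, aerator_middle_center, aerator_back_center's own z axis and vertical above 2.85 rad and distance between aerator_front_center and seat_front below 0.007 m and linear speed of each of aerator_front, aerator_middle, aerator_back below 0.02 m/s and distance between aerator_middle_center and seat_middle below 0.007 m and distance between aerator_back_center and seat_back below 0.007 m and value of joint each of leaf_a, leaf_b below 0.15 rad); the robot touches nothing.
It fails at once if the gripper touches an aerator (contact force between the fingers and aerator_front above 0.5 N or contact force between the fingers and aerator_middle above 0.5 N or contact force between the fingers and aerator_back above 0.5 N).
It fails at once if a thing beside the nest is pushed more than 3 cm from its place (distance of any of grease_tin, aerator_key, marker, brass_tee from where it was at the start of the episode above 0.03 m).
It also fails if it takes over 72 s, if anything falls off the work surface, if the arm or the gripper's body presses on something with over 40 N, if the wrist force passes 120 N, or if a joint passes its speed limit or range.

## Working session

There is one attempt and no reset: what is moved stays moved. The work goes in short steps, Python scripts to look and compute and a shell command to move; the robot and the scene stay as the last step left them, time stands still between calls to the robot, and variables do not carry over. Pictures are saved under pics/ and viewed, about 8 in all and at most 12, crops included, and the job is handed in when it is done.

```bash
mkdir -p pics; cat > h.py <<'E'
import numpy as np, cv2
from bench import r
from scipy.spatial.transform import Rotation as Ro
def toworld(cam,p):
    c=r.camera_info(cam); p=np.array(p)
    if 'R' in c: return np.array(c['R']).T@(p-np.array(c['t']))
    s=r.sense(); h=np.array(c['hand_eye']); q=h[:3,:3]@p+h[:3,3]
    return Ro.from_rotvec(s['ee_rot']).as_matrix()@q+np.array(s['ee_pos'])
E
python3 - <<'E'
from h import *
s=r.sense(); print({k:np.round(v,3) for k,v in s.items()}, r.tips_ahead)
for cam in ['top','side']:
    im,d=r.grab_frame(cam); cv2.imwrite(f'pics/{cam}0.png',im[:,:,::-1])
    for t in ['turnover_nest','hinge_axis','grip_a','grip_b','aerator_front_center','aerator_middle_center','aerator_back_center','grease_tin','aerator_key','marker','brass_tee']:
        print(cam,t,[(round(o['confidence'],2),np.round(toworld(cam,o['at']),3).tolist()) for o in r.mark_of(cam,t)[:3]])
E
```

```text
{'clock': np.float64(0.0), 'joint_positions': array([-1.195,  0.469, -0.049,  1.534,  0.024,  1.141, -0.082]), 'joint_velocities': array([-0.001, -0.001,  0.001,  0.002,  0.001, -0.001,  0.001]), 'effort': array([-0.0000e+00, -5.1031e+01, -4.7000e-02, -2.3771e+01,  1.1000e-02,
        7.0000e-03, -0.0000e+00]), 'ee_pos': array([0.266, 0.62 , 0.255]), 'ee_rot': array([-6.310e-01, -3.077e+00,  3.000e-03]), 'ft_force': array([ 0.475, -0.526, -0.093]), 'wrist_torque': array([-0.031, -0.033,  0.028]), 'opening': np.float64(1.005)} 0.025
top turnover_nest [(0.88, [0.541, -0.012, 0.001])]
top hinge_axis [(0.92, [0.548, -0.008, 0.054]), (0.69, [0.537, -0.055, 0.096])]
top grip_a [(0.69, [0.575, -0.123, 0.149]), (0.59, [0.522, 0.144, 0.038])]
top grip_b [(0.69, [0.575, -0.123, 0.149]), (0.59, [0.522, 0.144, 0.038])]
top aerator_front_center [(0.45, [0.508, 0.061, 0.049])]
top aerator_middle_center [(0.54, [0.554, 0.058, 0.048]), (0.33, [0.463, -0.334, 0.001])]
top aerator_back_center [(0.75, [0.573, -0.122, 0.146]), (0.6, [0.595, 0.055, 0.052])]
top grease_tin [(0.89, [0.396, 0.033, 0.001])]

[... 175 characters left out ...]
turnover_nest [(0.88, [0.538, -0.007, 0.001]), (0.65, [0.43, 0.31, 0.005])]
side hinge_axis [(0.62, [0.537, -0.004, 0.053])]
side grip_a [(0.71, [0.519, 0.147, 0.047]), (0.68, [0.565, -0.12, 0.148])]
side grip_b [(0.71, [0.519, 0.147, 0.047]), (0.68, [0.565, -0.12, 0.148])]
side aerator_front_center [(0.57, [0.504, 0.069, 0.054]), (0.45, [0.583, -0.056, 0.097])]
side aerator_middle_center [(0.41, [0.549, 0.062, 0.05])]
side aerator_back_center [(0.19, [0.391, 0.036, 0.003])]
side grease_tin [(0.57, [0.389, 0.038, 0.004])]
side aerator_key [(0.47, [0.376, -0.068, 0.003])]
side marker [(0.52, [0.43, 0.311, 0.005]), (0.38, [0.376, -0.068, 0.003])]
side brass_tee [(0.85, [0.455, -0.332, 0.001])]
```

View pics/top0.png

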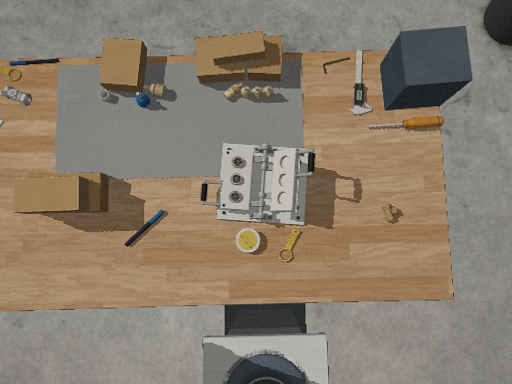

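View pics/side0.png

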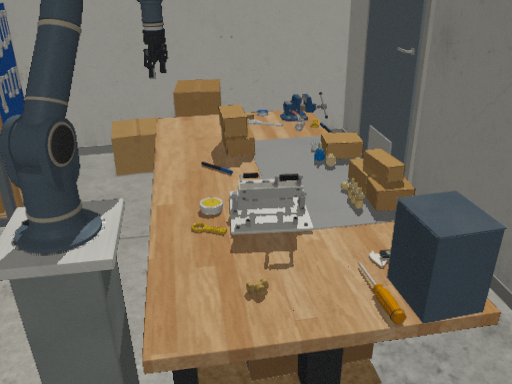

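The top view shows the nest at about px (262,183). Leaf A is flat with the aerators on its left, and its grip is at (205,192). Leaf B is raised about 0.75 rad with its grip at (311,161). The side view agrees. The nest yaw is about -0.08 rad. I'll head above grip B, turning the jaws onto nest y on the way.

```bash
python3 -m jog '[0,-0.5,0,-0.1,0, 0,-0.5,0,-0.1,0, -0.2,-0.8,0,-0.1,0, -0.5,-1,0,0,0, -0.5,-1,0,0,0, -0.5,-1,0,0,0, -0.5,-1,0,0,0, -0.5,-1,0,0,0, -0.5,-1,0,0,0, -0.5,-1,0,0,0]'; python3 -m jog '[-0.5,-1,0,0,0, -0.5,-1,0,0,0, -0.5,-1,0,0,0, -0.5,-1,0,0,0, -0.5,-1,0,0,0, -0.5,-1,0,0,0, -0.5,-1,0,0,0, -0.5,-1,0,0,0, -0.5,-1,0,0,0, -0.5,-1,0,0,0]'
```

```text
clock: 2.45
ee_pos: [0.3323, 0.3905, 0.2565]
ee_rot: [0.119, 3.139, 0.004]
ft_force: [-0.5, 0.8, -0.8]
opening: 0.499
clock: 3.7
ee_pos: [0.4417, 0.1231, 0.2582]
ee_rot: [0.118, 3.134, 0.011]
ft_force: [0.7, 1.2, 0.2]
opening: 0.499
```

```bash
python3 -m jog '[-0.65,-1,-0.2,0,-0.25, -0.65,-1,0,0,-0.25, -0.65,-1,0,0,-0.25, -0.65,-1,0,0,-0.25, -0.65,-1,0,0,-0.25, -0.65,-1,0,0,-0.25, -0.65,-1,0,0,-0.25, -0.65,-1,0,0,-0.25, -0.6,-1,0,0,-0.25, 0,0,0,0,-0.25]'
cat > look.py <<'E'
from h import *
import sys
s=r.sense(); print(round(float(s['clock']),2),np.round(s['ee_pos'],4),np.round(s['ee_rot'],3),np.round(s['ft_force'],1),s['opening'])
tag=sys.argv[1]
for cam in sys.argv[2].split(','):
    im,d=r.grab_frame(cam); cv2.imwrite(f'pics/{cam}{tag}.png',im[:,:,::-1])
    for t in sys.argv[3].split(','):
        print(cam,t,[(round(o['confidence'],2),np.round(toworld(cam,o['at']),3).tolist()) for o in r.mark_of(cam,t)[:3]])
E
python3 look.py 1 wrist,top hinge_axis,grip_a,grip_b,aerator_front_center,aerator_middle_center,aerator_back_center
```

```text
clock: 4.95
ee_pos: [0.5739, -0.1221, 0.2648]
ee_rot: [0.121, 3.128, 0.012]
ft_force: [-0.0, 0.7, 0.4]
opening: 0.376
4.95 [ 0.5739 -0.1221  0.2648] [0.121 3.128 0.012] [-0.   0.7  0.4] 0.37588131416848203
wrist hinge_axis [(0.82, [0.54, -0.004, 0.055])]
wrist grip_a [(0.87, [0.517, 0.149, 0.043]), (0.59, [0.569, -0.116, 0.148])]
wrist grip_b [(0.87, [0.516, 0.149, 0.043]), (0.59, [0.569, -0.116, 0.148])]
wrist aerator_front_center []
wrist aerator_middle_center [(0.7, [0.546, 0.07, 0.049])]
wrist aerator_back_center [(0.69, [0.597, 0.059, 0.05])]
top hinge_axis [(0.67, [0.549, -0.008, 0.049])]
top grip_a [(0.71, [0.573, -0.125, 0.147]), (0.7, [0.519, 0.144, 0.041])]
top grip_b [(0.71, [0.573, -0.125, 0.147]), (0.7, [0.519, 0.144, 0.041])]
top aerator_front_center [(0.63, [0.508, 0.066, 0.05]), (0.41, [0.381, -0.066, -0.001])]
top aerator_middle_center [(0.61, [0.553, 0.058, 0.05]), (0.41, [0.393, 0.037, -0.001])]
top aerator_back_center [(0.63, [0.597, 0.056, 0.049]), (0.5, [0.555, 0.058, 0.047])]
```

View pics/wrist1.png

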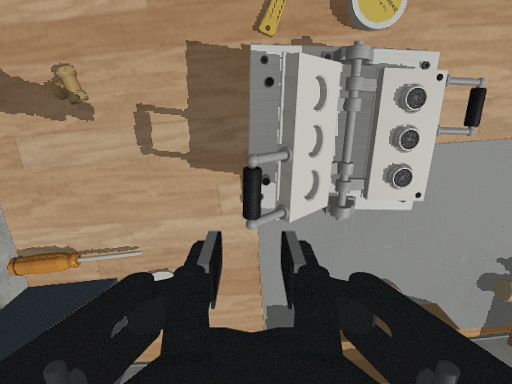

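The wrist view shows grip B's sleeve at px (253,193), on the column midway between the fingers (210 and 295). Next I descend and grip.

```bash
python3 -m jog '[0.15,0.1,0.6,0,-0.25, 0,0,0.6,0,-0.25, 0,0,0.6,0,-0.25, 0,0,0.6,0,-0.25, 0,0,0.6,0,-0.25, 0,0,0.6,0,-0.25, 0,0,0.6,0,-0.25, 0,0,0.2,0,-0.25, 0,0,0,0,-0.25, 0,0,0,0,-0.25]'; python3 look.py 2 wrist grip_b,grip_a,hinge_axis
```

```text
clock: 6.9
ee_pos: [0.5703, -0.1154, 0.1455]
ee_rot: [0.115, 3.131, 0.014]
ft_force: [0.1, 0.3, 0.4]
opening: 0.372
6.9 [ 0.5703 -0.1154  0.1455] [0.115 3.131 0.014] [0.1 0.3 0.4] 0.37245971954016355
wrist grip_b [(0.58, [0.568, -0.122, 0.15])]
wrist grip_a [(0.58, [0.568, -0.122, 0.15])]
wrist hinge_axis [(0.92, [0.541, -0.008, 0.052]), (0.2, [0.504, 0.062, 0.051])]
```

View pics/wrist2.png

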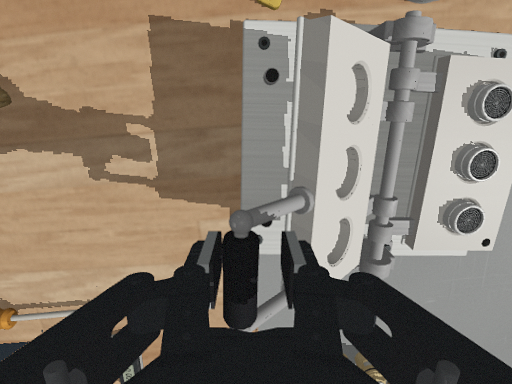

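The sleeve sits between the fingers, about 4 mm off to the -y side (px 241 against the mid-column 252), and I went about 9 mm low. I'll correct both, then close.

```bash
python3 -m jog '[0,-0.15,-0.3,0,-0.25, 0,0,0,0,-0.25, 0,0,0,0,-0.6, 0,0,0,0,-0.8, 0,0,0,0,-1, 0,0,0,0,-1, 0,0,0,0,-1, 0,0,0,0,-1, 0,0,0,0,-1, 0,0,0,0,-1]'; python3 look.py 3 wrist grip_b
```

```text
clock: 8.35
ee_pos: [0.5701, -0.1204, 0.1546]
ee_rot: [0.119, 3.13, 0.013]
ft_force: [-0.3, -1.0, 1.4]
opening: 0.165
8.35 [ 0.5701 -0.1204  0.1546] [0.119 3.13  0.013] [-0.3 -1.   1.4] 0.16536966659046584
wrist grip_b [(0.59, [0.569, -0.122, 0.15])]
```

```bash
cat > arc.py <<'E'
# arc.py n step_deg : polar state of the grasp point about the hinge (from -y over the top) and chord rows from here back onto R
from h import *
import sys
H=np.array([0.543,-0.006,0.05]); psi=-0.078; R=0.1502
n=int(sys.argv[1]); st=float(sys.argv[2])
s=r.sense(); M=Ro.from_rotvec(s['ee_rot']).as_matrix()
p=np.array(s['ee_pos'])+M[:,2]*0.006-H
ny=np.array([-np.sin(psi),np.cos(psi),0]); nx=np.array([np.cos(psi),np.sin(psi),0])
y,z=p@ny,p[2]; th=np.arctan2(z,-y)
print('x',round(p@nx,4),'y,z',round(y,4),round(z,4),'rad',round(np.hypot(y,z),4),'theta',round(np.degrees(th),1),'F',np.round(s['ft_force'],1),'t',round(float(s['clock']),2), 'op',round(float(s['opening']),3))
cur=np.array([y,z])
for k in range(1,n+1):
    a=th+np.radians(st)*k; q=R*np.array([-np.cos(a),np.sin(a)]); d=q-cur; cur=q
    w=M.T@(d[0]*ny+np.array([0,0,d[1]])); print(round(np.degrees(a)),np.round(w/0.025,2))
E
python3 arc.py 34 4
```

```text
x 0.0361 y,z -0.1118 0.0986 rad 0.1491 theta 41.4 F [-0.1 -0.7  1.1] t 8.45 op 0.165
45 [-0.    0.26 -0.33]
49 [-0.    0.31 -0.28]
53 [-0.    0.33 -0.26]
57 [-0.    0.35 -0.23]
61 [-0.    0.36 -0.21]
65 [-0.    0.38 -0.18]
69 [-0.    0.39 -0.16]
73 [-0.    0.4  -0.13]
77 [-0.    0.41 -0.1 ]
81 [-0.    0.41 -0.07]
85 [-0.    0.42 -0.04]
89 [-0.    0.42 -0.02]
93 [-0.    0.42  0.01]
97 [-0.    0.42  0.04]
101 [-0.    0.41  0.07]
105 [-0.    0.41  0.1 ]
109 [0.   0.4  0.13]
113 [0.   0.39 0.16]
117 [0.   0.38 0.18]
121 [0.   0.36 0.21]
125 [0.   0.35 0.23]
129 [0.   0.33 0.26]
133 [0.   0.31 0.28]
137 [0.   0.29 0.3 ]
141 [0.   0.27 0.32]
145 [0.   0.25 0.34]
149 [0.   0.22 0.36]
153 [0.   0.2  0.37]
157 [0.   0.17 0.38]
161 [0.   0.14 0.39]
165 [0.   0.12 0.4 ]
169 [0.   0.09 0.41]
173 [0.   0.06 0.42]
177 [0.   0.03 0.42]
```

```bash
python3 -m jog '[0,0.27,-0.31,0,-1, 0,0.31,-0.28,0,-1, 0,0.33,-0.26,0,-1, 0,0.35,-0.23,0,-1, 0,0.36,-0.21,0,-1, 0,0.38,-0.18,0,-1, 0,0.39,-0.16,0,-1, 0,0.4,-0.13,0,-1, 0,0,0,0,-1, 0,0,0,0,-1]'; python3 arc.py 30 4
```

```text
clock: 9.7
ee_pos: [0.5774, -0.0429, 0.2003]
ee_rot: [0.114, 3.125, 0.015]
ft_force: [3.9, -1.3, -5.5]
opening: 0.167
x 0.0372 y,z -0.0341 0.1443 rad 0.1482 theta 76.7 F [ 3.9 -1.3 -5.5] t 9.7 op 0.167
81 [-0.    0.39 -0.15]
85 [-0.    0.42 -0.05]
89 [-0.    0.42 -0.02]
93 [-0.    0.42  0.01]
97 [-0.    0.42  0.04]
101 [-0.    0.41  0.07]
105 [-0.    0.41  0.1 ]
109 [-0.    0.4   0.12]
113 [0.   0.39 0.15]
117 [0.   0.38 0.18]
121 [0.   0.37 0.21]
125 [0.   0.35 0.23]
129 [0.   0.33 0.25]
133 [0.   0.32 0.28]
137 [0.  0.3 0.3]
141 [0.   0.27 0.32]
145 [0.   0.25 0.34]
149 [0.   0.23 0.35]
153 [0.   0.2  0.37]
157 [0.   0.18 0.38]
161 [0.   0.15 0.39]
165 [0.   0.12 0.4 ]
169 [0.01 0.09 0.41]
173 [0.01 0.06 0.41]
177 [0.01 0.03 0.42]
181 [0.01 0.01 0.42]
185 [ 0.01 -0.02  0.42]
189 [ 0.01 -0.05  0.42]
193 [ 0.01 -0.08  0.41]
197 [ 0.01 -0.11  0.4 ]
```

```bash
python3 -m jog '[0,0.4,-0.09,0,-1, 0,0.42,-0.05,0,-1, 0,0.42,-0.02,0,-1, 0,0.42,0.01,0,-1, 0,0.42,0.04,0,-1, 0,0.41,0.07,0,-1, 0,0.41,0.1,0,-1, 0,0.4,0.12,0,-1, 0,0.2,0.09,0,-1, 0,0,0,0,-1]'; python3 arc.py 18 4
```

```text
clock: 10.95
ee_pos: [0.5856, 0.0422, 0.1947]
ee_rot: [0.122, 3.121, 0.003]
ft_force: [4.5, -0.8, -2.0]
opening: 0.166
x 0.0388 y,z 0.0514 0.1387 rad 0.1479 theta 110.3 F [ 4.5 -0.8 -2. ] t 10.95 op 0.166
114 [0.   0.42 0.08]
118 [0.   0.38 0.19]
122 [0.   0.36 0.21]
126 [0.   0.35 0.24]
130 [0.   0.33 0.26]
134 [0.01 0.31 0.28]
138 [0.01 0.29 0.3 ]
142 [0.01 0.27 0.32]
146 [0.01 0.24 0.34]
150 [0.01 0.22 0.36]
154 [0.01 0.19 0.37]
158 [0.01 0.17 0.38]
162 [0.01 0.14 0.4 ]
166 [0.01 0.11 0.4 ]
170 [0.01 0.08 0.41]
174 [0.01 0.05 0.42]
178 [0.01 0.03 0.42]
182 [ 0.01 -0.    0.42]
```

```bash
python3 -m jog '[0,0.4,0.12,0,-1, 0,0.38,0.17,0,-1, 0,0.36,0.21,0,-1, 0,0.35,0.24,0,-1, 0,0.33,0.26,0,-1, 0,0.31,0.28,0,-1, 0,0.29,0.3,0,-1, 0,0.27,0.32,0,-1, 0,0.24,0.34,0,-1, 0,0,0,0,-1]'; python3 arc.py 9 4
```

```text
clock: 12.2
ee_pos: [0.5928, 0.1173, 0.1335]
ee_rot: [0.126, 3.121, -0.002]
ft_force: [3.8, -2.3, -2.9]
opening: 0.165
x 0.0401 y,z 0.1268 0.0775 rad 0.1486 theta 148.6 F [ 3.8 -2.3 -2.9] t 12.2 op 0.165
153 [0.01 0.26 0.33]
157 [0.01 0.18 0.38]
161 [0.01 0.15 0.39]
165 [0.01 0.13 0.4 ]
169 [0.01 0.1  0.41]
173 [0.01 0.07 0.41]
177 [0.01 0.04 0.42]
181 [0.01 0.01 0.42]
185 [ 0.01 -0.02  0.42]
```

```bash
python3 -m jog '[0,0.22,0.35,0,-1, 0,0.18,0.38,0,-1, 0,0.15,0.39,0,-1, 0,0.13,0.4,0,-1, 0,0.1,0.41,0,-1, 0,0.07,0.41,0,-1, 0,0.03,0.3,0,-1, 0,0,0.1,0,-1, 0,0,0.1,0,-1, 0,0,0,0,-1]'; python3 arc.py 2 2
```

```text
clock: 13.45
ee_pos: [0.5951, 0.1399, 0.0618]
ee_rot: [0.129, 3.125, -0.001]
ft_force: [1.6, -3.7, -3.1]
opening: 0.171
x 0.0406 y,z 0.1495 0.0058 rad 0.1496 theta 177.8 F [ 1.6 -3.7 -3.1] t 13.45 op 0.171
180 [0.   0.03 0.21]
182 [ 0.   -0.    0.21]
```

```bash
python3 -m jog '[0,0,0.15,0,-1, 0,0,0.2,0,-1, 0,0,0.2,0,-1, 0,0,0.2,0,-1, 0,0,0,0,-1, 0,0,0,0,-1, 0,0,0,0,-1, 0,0,0,0,-1, 0,0,0,0,-1, 0,0,0,0,-1]'; python3 arc.py 1 1; python3 look.py 4 side,wrist grip_b,grip_a,hinge_axis
```

```text
clock: 14.7
ee_pos: [0.5952, 0.1398, 0.0615]
ee_rot: [0.132, 3.13, 0.01]
ft_force: [-0.2, -2.9, 5.1]
opening: 0.163
x 0.0407 y,z 0.1495 0.0055 rad 0.1496 theta 177.9 F [-0.2 -2.9  5.1] t 14.7 op 0.163
179 [0.   0.03 0.1 ]
14.7 [0.5952 0.1398 0.0615] [0.132 3.13  0.01 ] [-0.2 -2.9  5.1] 0.16299395010336848
side grip_b [(0.78, [0.591, 0.138, 0.059]), (0.68, [0.593, 0.058, 0.051])]
side grip_a [(0.78, [0.591, 0.138, 0.059]), (0.68, [0.593, 0.058, 0.051])]
side hinge_axis [(0.74, [0.536, -0.006, 0.051])]
wrist grip_b [(0.81, [0.517, 0.145, 0.045]), (0.66, [0.596, 0.136, 0.057])]
wrist grip_a [(0.81, [0.517, 0.145, 0.045]), (0.66, [0.596, 0.136, 0.057])]
wrist hinge_axis [(0.63, [0.508, 0.065, 0.053])]
```

View pics/wrist4.png

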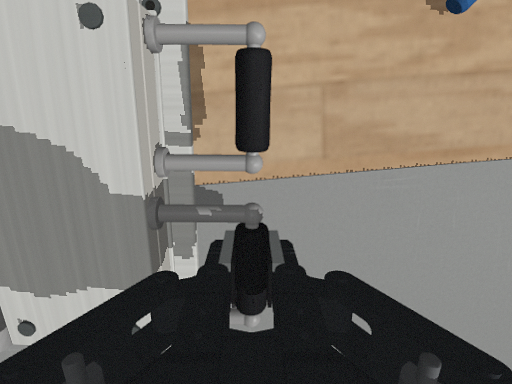

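Grip B has reached its stop: force rises and the position no longer changes. The wrist view shows grip A's sleeve at px (253,100), in line with the held sleeve B at (252,265). Now I release B and shift to A.

```bash
python3 -m jog '[0,0,0,0,-0.25, 0,0,0,0,-0.25, 0,0,-0.6,0,-0.25, 0,0,-0.7,0,-0.25, 0,0,-0.7,0,-0.25, 0.7,0,0,0,-0.25, 0.8,0,0,0,-0.25, 0.8,0,0,0,-0.25, 0.6,0,0,0,-0.25, 0,0,0,0,-0.25]'; python3 look.py 5 wrist,top grip_a,grip_b,hinge_axis
```

```text
clock: 16.35
ee_pos: [0.5214, 0.1503, 0.1195]
ee_rot: [0.128, 3.126, 0.021]
ft_force: [0.1, -0.0, -0.8]
opening: 0.373
16.35 [0.5214 0.1503 0.1195] [0.128 3.126 0.021] [ 0.1 -0.  -0.8] 0.37255101353622483
wrist grip_a [(0.81, [0.52, 0.147, 0.04]), (0.59, [0.598, 0.139, 0.054])]
wrist grip_b [(0.81, [0.52, 0.146, 0.04]), (0.59, [0.598, 0.139, 0.054])]
wrist hinge_axis [(0.57, [0.542, -0.008, 0.05])]
top grip_a [(0.86, [0.597, 0.135, 0.059]), (0.69, [0.521, 0.143, 0.043])]
top grip_b [(0.86, [0.597, 0.135, 0.059]), (0.69, [0.521, 0.143, 0.043])]
top hinge_axis [(0.57, [0.547, -0.009, 0.052])]
```

View pics/wrist5.png

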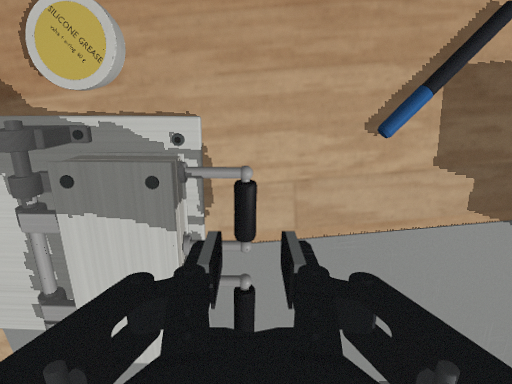

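```bash
python3 -m jog '[0.05,-0.15,0.4,0,-0.25, 0,0,0.5,0,-0.25, 0,0,0.5,0,-0.25, 0,0,0.5,0,-0.25, 0,0,0.4,0,-0.25, 0,0,0.2,0,-0.25, 0,0,0.05,0,-0.25, 0,0,0,0,-0.25, 0,0,0,0,-0.25, 0,0,0,0,-0.25]'; python3 look.py 6 wrist grip_a,grip_b
```

```text
clock: 18.0
ee_pos: [0.5216, 0.1466, 0.0495]
ee_rot: [0.13, 3.127, 0.019]
ft_force: [-0.1, -0.4, 0.1]
opening: 0.374
18.0 [0.5216 0.1466 0.0495] [0.13  3.127 0.019] [-0.1 -0.4  0.1] 0.3740263351364634
wrist grip_a [(0.85, [0.515, 0.145, 0.041])]
wrist grip_b [(0.85, [0.515, 0.145, 0.041])]
```

View pics/wrist6.png

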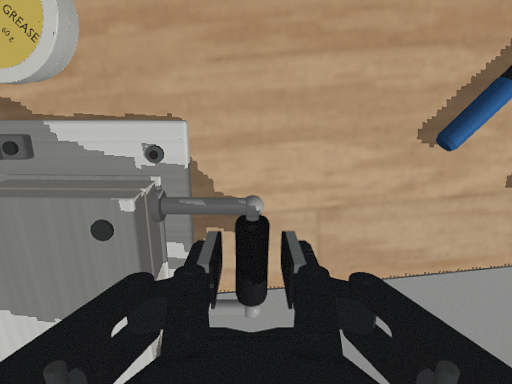

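Sleeve A (px 252,260) is centred between the fingers. I'll move slightly toward its middle (about 3 mm in -x), then close.

```bash
python3 -m jog '[0.1,0,0.04,0,-0.25, 0,0,0,0,-0.6, 0,0,0,0,-0.8, 0,0,0,0,-1, 0,0,0,0,-1, 0,0,0,0,-1, 0,0,0,0,-1, 0,0,0,0,-1, 0,0,0,0,-1, 0,0,0,0,-1]'; python3 arc.py 45 -4
```

```text
clock: 19.4
ee_pos: [0.5189, 0.147, 0.0486]
ee_rot: [0.131, 3.127, 0.02]
ft_force: [0.2, 0.3, 0.8]
opening: 0.166
x -0.0359 y,z 0.1508 -0.0074 rad 0.151 theta -177.2 F [0.2 0.3 0.8] t 19.4 op 0.166
-181 [-0.   -0.02 -0.42]
-185 [-0.   -0.02 -0.42]
-189 [-0.01 -0.05 -0.42]
-193 [-0.01 -0.08 -0.41]
-197 [-0.01 -0.1  -0.41]
-201 [-0.01 -0.13 -0.4 ]
-205 [-0.01 -0.16 -0.39]
-209 [-0.01 -0.19 -0.38]
-213 [-0.01 -0.21 -0.36]
-217 [-0.01 -0.24 -0.35]
-221 [-0.01 -0.26 -0.33]
-225 [-0.01 -0.28 -0.31]
-229 [-0.01 -0.3  -0.29]
-233 [-0.   -0.32 -0.27]
-237 [-0.   -0.34 -0.24]
-241 [-0.   -0.36 -0.22]
-245 [-0.   -0.37 -0.19]
-249 [-0.   -0.38 -0.17]
-253 [-0.   -0.4  -0.14]
-257 [-0.   -0.4  -0.11]
-261 [-0.   -0.41 -0.08]
-265 [-0.   -0.42 -0.06]
-269 [-0.   -0.42 -0.03]
-273 [-0.   -0.42  0.  ]
-277 [-0.   -0.42  0.03]
-281 [-0.   -0.41  0.06]
-285 [-0.   -0.41  0.09]
-289 [-0.   -0.4   0.12]
-293 [-0.   -0.39  0.15]
-297 [-0.   -0.38  0.17]
-301 [ 0.   -0.37  0.2 ]
-305 [ 0.   -0.35  0.22]
-309 [ 0.   -0.34  0.25]
-313 [ 0.   -0.32  0.27]
-317 [ 0.   -0.3   0.29]
-321 [ 0.   -0.28  0.31]
-325 [ 0.   -0.26  0.33]
-329 [ 0.   -0.23  0.35]
-333 [ 0.   -0.21  0.36]
-337 [ 0.   -0.18  0.38]
-341 [ 0.   -0.15  0.39]
-345 [ 0.   -0.13  0.4 ]
-349 [ 0.   -0.1   0.41]
-353 [ 0.   -0.07  0.41]
-357 [ 0.   -0.04  0.42]
```

```bash
python3 -m jog '[0,0,-0.25,0,-1, 0,-0.01,-0.42,0,-1, 0,-0.04,-0.42,0,-1, 0,-0.07,-0.41,0,-1, 0,-0.1,-0.41,0,-1, 0,-0.13,-0.4,0,-1, 0,-0.16,-0.39,0,-1, 0,-0.19,-0.38,0,-1, 0,-0.21,-0.36,0,-1, 0,0,0,0,-1]'; python3 arc.py 9 -4
```

```text
clock: 20.65
ee_pos: [0.5164, 0.122, 0.1403]
ee_rot: [0.131, 3.124, 0.021]
ft_force: [0.6, 1.1, 1.0]
opening: 0.166
x -0.0364 y,z 0.1256 0.0843 rad 0.1512 theta 146.1 F [0.6 1.1 1. ] t 20.65 op 0.166
142 [-0.01 -0.28 -0.32]
138 [-0.01 -0.26 -0.33]
134 [-0.01 -0.29 -0.31]
130 [-0.01 -0.31 -0.29]
126 [-0.01 -0.33 -0.26]
122 [-0.01 -0.34 -0.24]
118 [-0.01 -0.36 -0.22]
114 [-0.01 -0.37 -0.19]
110 [-0.   -0.39 -0.16]
```

```bash
python3 -m jog '[0,-0.25,-0.33,0,-1, 0,-0.26,-0.33,0,-1, 0,-0.29,-0.31,0,-1, 0,-0.31,-0.29,0,-1, 0,-0.33,-0.26,0,-1, 0,-0.34,-0.24,0,-1, 0,-0.36,-0.22,0,-1, 0,-0.37,-0.19,0,-1, 0,-0.39,-0.16,0,-1, 0,0,0,0,-1]'; python3 arc.py 18 -4
```

```text
clock: 21.9
ee_pos: [0.5087, 0.0422, 0.2002]
ee_rot: [0.133, 3.124, 0.018]
ft_force: [1.7, -2.6, -3.1]
opening: 0.169
x -0.0379 y,z 0.0455 0.1442 rad 0.1512 theta 107.5 F [ 1.7 -2.6 -3.1] t 21.9 op 0.169
104 [-0.   -0.41 -0.08]
100 [-0.   -0.41 -0.09]
96 [-0.   -0.42 -0.06]
92 [-0.   -0.42 -0.03]
88 [-0.   -0.42 -0.  ]
84 [-0.   -0.42  0.03]
80 [-0.   -0.42  0.06]
76 [-0.   -0.41  0.09]
72 [-0.   -0.4   0.11]
68 [-0.   -0.39  0.14]
64 [-0.   -0.38  0.17]
60 [ 0.   -0.37  0.2 ]
56 [ 0.   -0.36  0.22]
52 [ 0.   -0.34  0.25]
48 [ 0.   -0.32  0.27]
44 [ 0.   -0.3   0.29]
40 [ 0.   -0.28  0.31]
36 [ 0.   -0.26  0.33]
```

```bash
python3 -m jog '[0,-0.4,-0.1,0,-1, 0,-0.41,-0.08,0,-1, 0,-0.42,-0.05,0,-1, 0,-0.42,-0.03,0,-1, 0,-0.42,0,0,-1, 0,-0.42,0.03,0,-1, 0,-0.42,0.06,0,-1, 0,-0.41,0.09,0,-1, 0,-0.4,0.11,0,-1, 0,0,0,0,-1]'; python3 arc.py 18 -4; python3 look.py 7 side grip_a
```

```text
clock: 23.15
ee_pos: [0.4996, -0.0527, 0.1982]
ee_rot: [0.13, 3.126, 0.026]
ft_force: [2.9, 1.3, -4.8]
opening: 0.163
x -0.0396 y,z -0.0498 0.1422 rad 0.1507 theta 70.7 F [ 2.9  1.3 -4.8] t 23.15 op 0.163
67 [ 0.   -0.39  0.16]
63 [ 0.   -0.38  0.17]
59 [ 0.   -0.37  0.2 ]
55 [ 0.   -0.35  0.22]
51 [ 0.   -0.34  0.25]
47 [ 0.   -0.32  0.27]
43 [ 0.   -0.3   0.29]
39 [ 0.   -0.28  0.31]
35 [ 0.   -0.26  0.33]
31 [ 0.   -0.23  0.35]
27 [ 0.   -0.21  0.36]
23 [ 0.   -0.18  0.38]
19 [ 0.   -0.15  0.39]
15 [ 0.   -0.13  0.4 ]
11 [ 0.   -0.1   0.41]
7 [ 0.   -0.07  0.41]
3 [ 0.   -0.04  0.42]
-1 [ 0.01 -0.01  0.42]
23.15 [ 0.4996 -0.0527  0.1982] [0.13  3.126 0.026] [ 2.9  1.3 -4.8] 0.16289281361164554
side grip_a [(0.77, [0.499, -0.048, 0.197]), (0.74, [0.574, -0.076, 0.186])]
```

```bash
python3 -c "
import cv2;i=cv2.imread('pics/side7.png');cv2.imwrite('pics/side7c.png',cv2.resize(i[100:260,170:370],None,fx=3,fy=3))"
```

```text
(no output)
```

View pics/side7c.png

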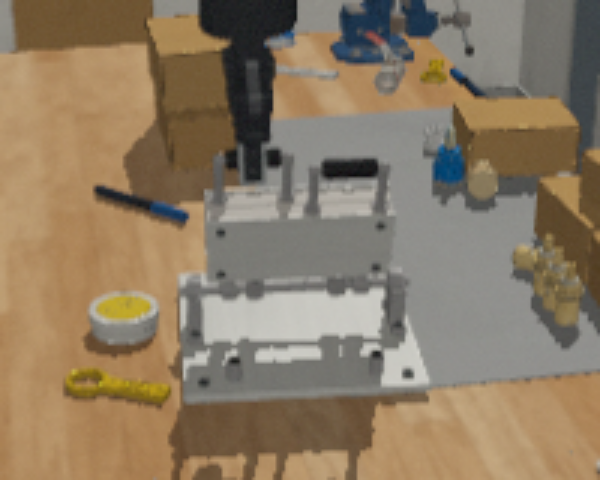

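The crop shows the pair closed and leaning right past vertical, with grip B at (350,167) beside the gripped A. I'll continue down.

```bash
python3 -m jog '[0,-0.39,0.14,0,-1, 0,-0.38,0.17,0,-1, 0,-0.37,0.2,0,-1, 0,-0.35,0.22,0,-1, 0,-0.34,0.25,0,-1, 0,-0.32,0.27,0,-1, 0,-0.3,0.29,0,-1, 0,-0.28,0.31,0,-1, 0,-0.26,0.33,0,-1, 0,0,0,0,-1]'; python3 arc.py 9 -4
```

```text
clock: 24.5
ee_pos: [0.4924, -0.1284, 0.1376]
ee_rot: [0.126, 3.131, 0.031]
ft_force: [1.9, 3.5, -4.6]
opening: 0.163
x -0.0409 y,z -0.1259 0.0816 rad 0.15 theta 33.0 F [ 1.9  3.5 -4.6] t 24.5 op 0.163
29 [ 0.   -0.23  0.35]
25 [ 0.   -0.2   0.37]
21 [ 0.   -0.17  0.38]
17 [ 0.   -0.14  0.39]
13 [ 0.   -0.12  0.4 ]
9 [ 0.   -0.09  0.41]
5 [ 0.   -0.06  0.42]
1 [ 0.   -0.03  0.42]
-3 [ 0.   -0.    0.42]
```

```bash
python3 -m jog '[0,-0.22,0.35,0,-1, 0,-0.2,0.37,0,-1, 0,-0.17,0.38,0,-1, 0,-0.14,0.39,0,-1, 0,-0.12,0.4,0,-1, 0,-0.09,0.41,0,-1, 0,-0.05,0.35,0,-1, 0,-0.02,0.2,0,-1, 0,0,0.1,0,-1, 0,0,0.1,0,-1]'; python3 arc.py 1 -1;  python3 -m jog '[0,0,0.2,0,-1, 0,0,0.2,0,-1, 0,0,0.25,0,-1, 0,0,0.25,0,-1, 0,0,0,0,-1, 0,0,0,0,-1, 0,0,0,0,-1, 0,0,0,0,-1, 0,0,0,0,-1, 0,0,0,0,-1]'; python3 arc.py 1 1; python3 look.py 8 side grip_a,grip_b; python3 -c "
import cv2;i=cv2.imread('pics/side8.png');cv2.imwrite('pics/side8c.png',cv2.resize(i[100:260,170:370],None,fx=3,fy=3))"
```

```text
clock: 25.75
ee_pos: [0.4905, -0.152, 0.0636]
ee_rot: [0.123, 3.135, 0.048]
ft_force: [-8.2, 8.0, 29.4]
opening: 0.167
x -0.041 y,z -0.1494 0.0076 rad 0.1496 theta 2.9 F [-8.2  8.  29.4] t 25.75 op 0.167
2 [ 0.   -0.03  0.1 ]
clock: 27.0
ee_pos: [0.4902, -0.152, 0.0646]
ee_rot: [0.122, 3.132, 0.078]
ft_force: [-0.1, 5.4, 2.5]
opening: 0.167
x -0.0412 y,z -0.1493 0.0086 rad 0.1496 theta 3.3 F [-0.1  5.4  2.5] t 27.0 op 0.167
4 [-0.   -0.01 -0.11]
27.0 [ 0.4902 -0.152   0.0646] [0.122 3.132 0.078] [-0.1  5.4  2.5] 0.16720629674306953
side grip_a [(0.92, [0.492, -0.147, 0.061]), (0.73, [0.563, -0.161, 0.042])]
side grip_b [(0.92, [0.492, -0.147, 0.061]), (0.73, [0.563, -0.161, 0.042])]
```

View pics/side8c.png

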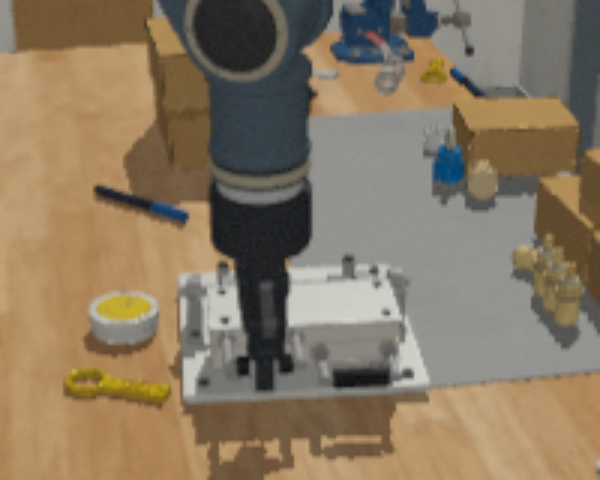

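The pair is fully down on the right: force peaked at the stop, theta is 3°, and grip B is at z 0.042. Now I bring leaf A back alone, starting slowly.

```bash
python3 arc.py 45 4 | awk 'NR<26'; python3 -m jog '[0,0,-0.2,0,-1, 0,0,-0.3,0,-1, 0,0.03,-0.4,0,-1, 0,0.06,-0.42,0,-1, 0,0.09,-0.41,0,-1, 0,0.12,-0.4,0,-1, 0,0.15,-0.39,0,-1, 0,0.18,-0.38,0,-1, 0,0.1,-0.2,0,-1, 0,0,0,0,-1]'; python3 arc.py 38 4;  python3 look.py 9 side grip_b,grip_a,aerator_front_center,aerator_middle_center,aerator_back_center
```

```text
x -0.0413 y,z -0.1493 0.0086 rad 0.1496 theta 3.3 F [0.  5.1 1. ] t 27.15 op 0.167
7 [-0.    0.04 -0.42]
11 [-0.    0.09 -0.41]
15 [-0.    0.12 -0.4 ]
19 [-0.    0.14 -0.39]
23 [-0.    0.17 -0.38]
27 [-0.    0.2  -0.37]
31 [-0.    0.22 -0.35]
35 [-0.    0.25 -0.34]
39 [-0.    0.27 -0.32]
43 [-0.    0.29 -0.3 ]
47 [-0.    0.31 -0.28]
51 [-0.    0.33 -0.26]
55 [-0.    0.35 -0.23]
59 [-0.    0.36 -0.21]
63 [-0.    0.38 -0.18]
67 [-0.    0.39 -0.16]
71 [-0.    0.4  -0.13]
75 [-0.    0.41 -0.1 ]
79 [-0.    0.41 -0.07]
83 [-0.    0.42 -0.04]
87 [-0.    0.42 -0.01]
91 [-0.    0.42  0.02]
95 [0.   0.42 0.05]
99 [0.   0.41 0.07]
clock: 28.4
ee_pos: [0.4925, -0.1282, 0.1384]
ee_rot: [0.118, 3.133, 0.091]
ft_force: [0.2, 4.1, -0.4]
opening: 0.163
x -0.0409 y,z -0.1254 0.0824 rad 0.1501 theta 33.3 F [ 0.2  4.1 -0.4] t 28.4 op 0.163
37 [-0.    0.26 -0.33]
41 [-0.    0.28 -0.31]
45 [-0.    0.3  -0.29]
49 [-0.    0.32 -0.27]
53 [-0.    0.34 -0.24]
57 [-0.    0.36 -0.22]
61 [-0.    0.37 -0.19]
65 [-0.    0.38 -0.17]
69 [-0.    0.4  -0.14]
73 [-0.    0.4  -0.11]
77 [-0.    0.41 -0.08]
81 [-0.    0.42
[... 406 characters left out ...]
 [0.   0.18 0.38]
157 [0.   0.15 0.39]
161 [0.   0.13 0.4 ]
165 [0.   0.1  0.41]
169 [0.   0.07 0.41]
173 [0.   0.04 0.42]
177 [0.   0.01 0.42]
181 [ 0.   -0.02  0.42]
185 [ 0.   -0.05  0.42]
28.4 [ 0.4925 -0.1282  0.1384] [0.118 3.133 0.091] [ 0.2  4.1 -0.4] 0.16276492327532574
side grip_b [(0.69, [0.491, -0.126, 0.134]), (0.66, [0.563, -0.16, 0.039]), (0.21, [0.582, -0.077, 0.048])]
side grip_a [(0.69, [0.491, -0.126, 0.134]), (0.66, [0.563, -0.16, 0.039]), (0.21, [0.582, -0.077, 0.048])]
side aerator_front_center [(0.65, [0.49, -0.067, 0.053]), (0.29, [0.58, -0.078, 0.047])]
side aerator_middle_center [(0.47, [0.539, -0.07, 0.05])]
side aerator_back_center [(0.55, [0.574, -0.077, 0.055])]
```

The aerators now lie in the right-hand leaf and grip B stayed at z≈0.04. I'll swing leaf A on.

```bash
python3 -m jog '[0,0.26,-0.33,0,-1, 0,0.28,-0.31,0,-1, 0,0.3,-0.29,0,-1, 0,0.32,-0.27,0,-1, 0,0.34,-0.24,0,-1, 0,0.36,-0.22,0,-1, 0,0.37,-0.19,0,-1, 0,0.38,-0.17,0,-1, 0,0.4,-0.14,0,-1, 0,0.4,-0.11,0,-1]';python3 arc.py 13 4 
```

```text
clock: 29.95
ee_pos: [0.5002, -0.0458, 0.2007]
ee_rot: [0.123, 3.128, 0.079]
ft_force: [5.8, 0.9, -12.5]
opening: 0.164
x -0.0395 y,z -0.0427 0.1447 rad 0.1508 theta 73.6 F [  5.8   0.9 -12.5] t 29.95 op 0.164
78 [-0.    0.42 -0.06]
82 [-0.    0.42 -0.06]
86 [-0.    0.42 -0.03]
90 [0.   0.42 0.  ]
94 [0.   0.42 0.03]
98 [0.   0.41 0.06]
102 [0.   0.41 0.09]
106 [0.   0.4  0.12]
110 [0.   0.39 0.15]
114 [0.   0.38 0.17]
118 [0.   0.37 0.2 ]
122 [0.   0.35 0.23]
126 [0.   0.34 0.25]
```

```bash
python3 -m jog '[0,0.42,-0.03,0,-1, 0,0.42,-0.05,0,-1, 0,0.42,-0.02,0,-1, 0,0.42,0.01,0,-1, 0,0.42,0.04,0,-1, 0,0.41,0.07,0,-1, 0,0.41,0.1,0,-1, 0,0.4,0.13,0,-1, 0,0.39,0.15,0,-1, 0,0,0,0,-1]';python3 arc.py 20 4 
```

```text
clock: 31.2
ee_pos: [0.5094, 0.0499, 0.1974]
ee_rot: [0.125, 3.124, 0.072]
ft_force: [3.4, 0.8, -4.5]
opening: 0.164
x -0.0378 y,z 0.0534 0.1414 rad 0.1512 theta 110.7 F [ 3.4  0.8 -4.5] t 31.2 op 0.164
115 [0.   0.36 0.22]
119 [0.   0.37 0.21]
123 [0.   0.35 0.23]
127 [0.   0.33 0.25]
131 [0.   0.31 0.28]
135 [0.   0.29 0.3 ]
139 [0.   0.27 0.32]
143 [0.   0.25 0.34]
147 [0.   0.23 0.35]
151 [0.01 0.2  0.37]
155 [0.01 0.17 0.38]
159 [0.01 0.15 0.39]
163 [0.01 0.12 0.4 ]
167 [0.01 0.09 0.41]
171 [0.01 0.06 0.41]
175 [0.01 0.03 0.42]
179 [0.01 0.   0.42]
183 [ 0.01 -0.02  0.42]
187 [ 0.01 -0.05  0.42]
191 [ 0.01 -0.08  0.41]
```

```bash
python3 -m jog '[0,0.38,0.19,0,-1, 0,0.37,0.21,0,-1, 0,0.35,0.23,0,-1, 0,0.33,0.25,0,-1, 0,0.31,0.28,0,-1, 0,0.29,0.3,0,-1, 0,0.27,0.32,0,-1, 0,0.25,0.34,0,-1, 0,0.23,0.35,0,-1, 0,0,0,0,-1]';python3 arc.py 11 4 
```

```text
clock: 32.45
ee_pos: [0.5167, 0.1257, 0.1342]
ee_rot: [0.127, 3.124, 0.069]
ft_force: [3.8, -1.1, -4.1]
opening: 0.161
x -0.0364 y,z 0.1295 0.0782 rad 0.1513 theta 148.9 F [ 3.8 -1.1 -4.1] t 32.45 op 0.161
153 [0.01 0.15 0.4 ]
157 [0.01 0.16 0.39]
161 [0.01 0.13 0.4 ]
165 [0.01 0.11 0.41]
169 [0.01 0.08 0.41]
173 [0.01 0.05 0.42]
177 [0.01 0.02 0.42]
181 [ 0.01 -0.01  0.42]
185 [ 0.01 -0.04  0.42]
189 [ 0.01 -0.07  0.41]
193 [ 0.   -0.1   0.41]
```

```bash
python3 -m jog '[0,0.18,0.38,0,-1, 0,0.16,0.39,0,-1, 0,0.13,0.4,0,-1, 0,0.11,0.41,0,-1, 0,0.08,0.41,0,-1, 0,0.05,0.42,0,-1, 0,0.02,0.4,0,-1, 0,-0.01,0.3,0,-1, 0,0,0.15,0,-1, 0,0,0.1,0,-1]';python3 arc.py 1 4; python3 -m jog '[0,0,0.15,0,-1, 0,0,0.2,0,-1, 0,0,0.25,0,-1, 0,0,0.2,0,-1, 0,0,0,0,-1, 0,0,0,0,-1, 0,0,0,0,-1, 0,0,0,0,-1, 0,0,0,0,-1, 0,0,0,0,-1]'; python3 arc.py 1 1
```

```text
clock: 33.7
ee_pos: [0.5192, 0.1469, 0.0474]
ee_rot: [0.131, 3.126, 0.069]
ft_force: [-8.2, -5.7, 33.8]
opening: 0.161
x -0.0356 y,z 0.1509 -0.0086 rad 0.1511 theta -176.8 F [-8.2 -5.7 33.8] t 33.7 op 0.161
-173 [ 0.   -0.09  0.41]
clock: 34.95
ee_pos: [0.519, 0.1469, 0.0486]
ee_rot: [0.135, 3.131, 0.084]
ft_force: [-0.3, -2.7, 4.4]
opening: 0.166
x -0.0359 y,z 0.1508 -0.0074 rad 0.151 theta -177.2 F [-0.3 -2.7  4.4] t 34.95 op 0.166
-176 [ 0.   -0.04  0.1 ]
```

Leaf A is at its stop. Next I release, rise straight up and check.

```bash
python3 -m jog '[0,0,0,0,-0.25, 0,0,0,0,-0.25, 0,0,0,0,-0.25, 0,0,-0.4,0,-0.25, 0,0,-0.7,0,-0.25, 0,0,-1,0,-0.25, 0,0,-1,0,-0.25, 0,0,-1,0,-0.25, 0,0,-1,0,-0.25, 0,0,0,0,-0.25]'; python3 look.py 10 top,side,wrist grip_b,grip_a,aerator_front_center,aerator_middle_center,aerator_back_center,grease_tin,aerator_key,marker,brass_tee; python3 -c "
import cv2,numpy as np;i=cv2.imread('pics/side10.png');j=cv2.imread('pics/top10.png');a=cv2.resize(i[130:270,180:330],None,fx=2.6,fy=2.6);b=cv2.resize(j[130:270,180:330],None,fx=2.6,fy=2.6);cv2.imwrite('pics/c10.png',np.hstack([a,b]))"
```

```text
clock: 36.2
ee_pos: [0.5177, 0.1422, 0.1863]
ee_rot: [0.132, 3.127, 0.092]
ft_force: [-0.5, -0.7, -0.0]
opening: 0.371
36.2 [0.5177 0.1422 0.1863] [0.132 3.127 0.092] [-0.5 -0.7 -0. ] 0.3705380823264989
top grip_b [(0.65, [0.57, -0.163, 0.042])]
top grip_a [(0.65, [0.57, -0.163, 0.042])]
top aerator_front_center [(0.64, [0.539, -0.076, 0.05]), (0.61, [0.493, -0.068, 0.049])]
top aerator_middle_center [(0.62, [0.541, -0.075, 0.05]), (0.61, [0.382, -0.07, -0.001])]
top aerator_back_center [(0.49, [0.584, -0.081, 0.052]), (0.29, [0.541, -0.073, 0.048]), (0.25, [0.395, 0.039, -0.001])]
top grease_tin [(0.88, [0.397, 0.035, 0.001])]
top aerator_key [(0.76, [0.382, -0.069, -0.002]), (0.52, [0.434, 0.307, 0.003])]
top marker [(0.79, [0.435, 0.305, 0.002]), (0.31, [0.491, -0.069, 0.05])]
top brass_tee [(0.61, [0.463, -0.335, 0.003]), (0.22, [0.569, -0.162, 0.044])]
side grip_b [(0.91, [0.564, -0.161, 0.041]), (0.75, [0.517, 0.149, 0.046]), (0.18, [0.373, -0.069, 0.002])]
side grip_a [(0.91, [0.564, -0.161, 0.041]), (0.75, [0.517, 0.149, 0.046]), (0.18, [0.373, -0.069, 0.002])]
side aerator_f
[... 206 characters left out ...]
)]
side aerator_key [(0.52, [0.376, -0.068, 0.005])]
side marker [(0.5, [0.581, -0.078, 0.046]), (0.49, [0.43, 0.31, 0.002]), (0.18, [0.531, -0.073, 0.053])]
side brass_tee [(0.54, [0.455, -0.334, 0.004])]
wrist grip_b [(0.7, [0.519, 0.142, 0.041])]
wrist grip_a [(0.7, [0.519, 0.142, 0.041])]
wrist aerator_front_center [(0.59, [0.492, -0.073, 0.051]), (0.35, [0.581, -0.079, 0.046])]
wrist aerator_middle_center []
wrist aerator_back_center [(0.7, [0.583, -0.079, 0.053])]
wrist grease_tin [(0.67, [0.397, 0.038, -0.004])]
wrist aerator_key [(0.87, [0.384, -0.071, 0.002])]
wrist marker [(0.56, [0.433, 0.308, -0.002]), (0.28, [0.542, -0.007, 0.05])]
wrist brass_tee [(0.67, [0.38, -0.072, 0.001])]
```

View pics/c10.png

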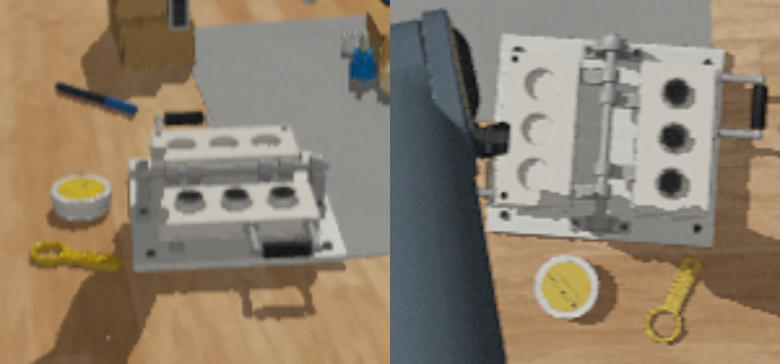

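All three aerators lie seal up (black) in the right leaf's pockets, at px (676,92), (674,137) and (672,183) in the right half. Both leaves are flat, and the things round the nest are where they were.

```bash
python3 -c "
from bench import r
print(r.finish_job())"
```

```text
the job is handed in; nothing more can be done
None
```

The three aerators were turned over with the nest, and I handed the job in at about 36 s on the clock. I folded the empty leaf over onto them by its grip and swung the closed pair across to the right by the other grip. Then I brought the left-hand leaf back alone, released it and raised the gripper clear.

- **Leaves:** each was driven to its stop, where the force rose and the position held. At the end grip A read about 0.041–0.046 m and grip B about 0.042 m above the bench. Both match flat leaves (42 mm).
- **Aerators:** all three show black seal up in the right-hand pockets. They were found at about (0.492, -0.068), (0.539, -0.074) and (0.582, -0.079), at z ≈ 0.05. I judged the tilt only by eye in the last pictures and did not measure it.
- **Things round the nest:** the tin, key, marker and tee read within a few mm of where they started.
- **Detections that disagreed:** some were mislabelled. For example, the wrist camera reported the key as the tee, and the two grips are one class to the networks. I settled these by position against the pictures.
- **Force:** the highest reading I saw was about 35 N at the wrist, while pressing onto the stops. It fell off afterwards.

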